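# Load a produce tray into the counter-top rack

## Task

Carry the loaded produce tray by the raised grip in its middle and set its back end down on the lower shelf of the grey rack, part way in, and let go. Then take it by the steel pull on its front and slide it fully home under the upper shelf, its front dropped flat behind the shelf's front lip, and let go. Keep the tray level with all its vegetables in it, and leave the two canisters, the oil bottle and the pepper mill standing where they are.

Things in the scene. Friction and masses are not known exactly. Their poses are not given: they have to be found in the camera images.
- tray: Open wooden produce tray, 240 long (its x) x 170 wide (its y) mm, walls 45 high and 8 thick, floor 6 thick. Origin: centre of its underside; z up; its front (with the pull) faces -x, its back end is +x. A 12 mm divider runs along x in the middle, and a carrying grip rises from it. About 0.85 kg loaded.
- tray_grip (a point): Middle of the tray's carrying grip: a wooden bar 120 long (along the tray's x), 16 wide (y) and 22 high, centred 89 mm above the tray's underside (top at 100), on two posts at x = +-52 with a hand hole beneath. The vegetables reach at most 61 mm above the underside.
- tray_pull (a point): Middle of the steel pull on the tray's front: a round bar of 10 mm diameter, 80 long (along the tray's y), 34 mm above the tray's underside, 40 mm ahead of the front face (tray x = -160), free gap of 35 mm between bar and front face; legs at y = +-40.
- rack: Grey painted rack, fixed, open at front and back. Origin: on the counter under the place of the tray's centre when home (tray axes then along the rack's); mouth faces -x. Lower shelf: top 15 mm above the counter, x -137 to 130. Back stop face at x = 124 (the home tray has 4 mm play either way). Outside at y = +-122.
- rack_lip (a point): Middle of the top of the front lip on the lower shelf: lip 6 mm high (top 21 mm above the counter), rack x -137 to -124. A tray let go with its centre at rack x about -105 stays put, back end down on the shelf, underside on the lip.
- rack_mouth (a point): On the lower shelf where the two side guides start to run straight (rack x = -115): inner faces at y = +-90 (5 mm play each side of the tray), tops 45 mm above the counter; ahead of this they flare outwards to x = -141.
- rack_upper (a point): Middle of the lower front edge of the upper shelf, at rack x = -50: underside 130 mm, top 145 mm above the counter; on it a fruit bin up to 215 mm high (fruit to 215) whose front leans out to rack x = -48.
- sweet_a_mid (a point): Middle of a sweet potato, 96 long, 48 thick, in the tray's +y compartment.
- sweet_b_mid (a point): Middle of the other sweet potato, same size, same compartment.
- onion_a_mid (a point): Middle of an onion, 60 mm across, 55 high, in the tray's -y compartment.
- onion_b_mid (a point): Middle of the other onion, same size, same compartment.
- canister_a: White lidded canister, 76 diameter, 120 high, standing close by the tray's front beside the pull; origin: centre of its underside.
- canister_b: Its twin on the other side of the pull; origin: centre of its underside.
- oil: Green glass oil bottle, 60 diameter, 235 high, to the left or right of the rack; origin: centre of its underside.
- mill: Dark wooden pepper mill, 58 diameter, 214 high, on the other side of the rack from the oil bottle; origin: centre of its underside.
- toaster: Steel toaster, fixed, 270 (x) x 160 (y) x 185 high, lever to -x out to 160 from the centre; origin: centre of its underside. It stands across the rack from the tray.
- pull: The same steel pull as a part of the tray, with the tray's origin and axes.
Mind the look-alikes: they are no part of the job. What is shaped like the part that bears onion_a_mid but yellow is not meant. Leave any pink look-alike of the part that bears sweet_a_mid alone.

How it is judged:
On the way, in this order (a step that is already met when the one before it is completed fails the run):
1. the tray rests with its back end on the rack's lower shelf, part way in, let go (x of tray in the frame of rack between -0.25 and -0.03 m and y of tray in the frame of rack between -0.03 and 0.03 m and height (world z) of tray below 0.045 m and contact force between the fingers and tray below 0.1 N and linear speed of tray below 0.03 m/s), for 0.2 s.
2. the tray is taken by its front pull (contact force between the fingers and pull above 1 N), for 0.1 s.
At the end, for the whole second after the job is handed in: The tray is home: within 7 mm along and 8 mm across of its place on the lower shelf, within 0.06 rad of square, flat within 0.015 rad on the shelf board (not riding on the lip), at rest and let go; the four vegetables lie in it; the canisters, bottle and mill stand within 20 mm of where they were (x of tray in the frame of rack between -0.007 and 0.007 m and y of tray in the frame of rack between -0.008 and 0.008 m and z of tray in the frame of rack between 0.012 and 0.0172 m and angle between the x axis of tray and the x axis of rack, either way round below 0.06 rad and angle between tray's own z axis and vertical below 0.015 rad and linear speed of tray below 0.01 m/s and x of sweet_a_mid in the frame of tray between -0.12 and 0.12 m and y of sweet_a_mid in the frame of tray between -0.085 and 0.085 m and z of sweet_a_mid in the frame of tray between 0.01 and 0.07 m and x of sweet_b_mid in the frame of tray between -0.12 and 0.12 m and y of sweet_b_mid in the frame of tray between -0.085 and 0.085 m and z of sweet_b_mid in the frame of tray between 0.01 and 0.07 m and x of onion_a_mid in the frame of tray between -0.12 and 0.12 m and y of onion_a_mid in the frame of tray between -0.085 and 0.085 m and z of onion_a_mid in the frame of tray between 0.01 and 0.07 m and x of onion_b_mid in the frame of tray between -0.12 and 0.12 m and y of onion_b_mid in the frame of tray between -0.085 and 0.085 m and z of onion_b_mid in the frame of tray between 0.01 and 0.07 m and distance of each of canister_a, canister_b, oil, mill from where it was at the start of the episode below 0.02 m); the robot touches nothing.
It fails at once if the tray is tipped more than 0.3 rad (angle between tray's own z axis and vertical above 0.3 rad).
It fails at once if a canister is pushed more than 20 mm or knocked over (distance of canister_a from where it was at the start of the episode above 0.02 m or angle between canister_a's own z axis and vertical above 0.3 rad).
It fails at once if the other canister is pushed more than 20 mm or knocked over (distance of canister_b from where it was at the start of the episode above 0.02 m or angle between canister_b's own z axis and vertical above 0.3 rad).
It fails at once if the oil bottle is pushed more than 20 mm or knocked over (distance of oil from where it was at the start of the episode above 0.02 m or angle between oil's own z axis and vertical above 0.3 rad).
It fails at once if the pepper mill is pushed more than 20 mm or knocked over (distance of mill from where it was at the start of the episode above 0.02 m or angle between mill's own z axis and vertical above 0.3 rad).
It also fails if it takes over 64 s, if anything falls off the work surface, if the arm or the gripper's body presses on something with over 40 N, if the wrist force passes 120 N, or if a joint passes its speed limit or range.

## Robot

A 7-joint arm with a two-finger parallel gripper is mounted at the origin on the work surface. World frame = base frame: x ahead of the robot, y to its left, z up, the work surface at z = 0. Lengths are in m, angles in rad, forces in N, time in s.
With the tool pointing down it reaches from about 0.425 to 0.975 m from the base axis. Payload 16.7 kg.
Tool frame: the origin (TCP) lies between the finger pads; the fingertips stand 14 mm ahead of it and the grasp point (between the pads) lies 5 mm behind it; z points along the fingers, y is the line along which they close (so a half turn about z gives the same grasp; the last joint's range is limited). The gripper opens to 85 mm and grips with 20 to 120 N. Pads are 22 mm wide; open, the fingers measure 114 mm over their backs; the gripper's body (76 mm by 85 mm) begins 54 mm behind the grasp point. The pads swing forward as they close: fully open they stand 13 mm farther back than shut.
Start: joints at [1.115, 0.426, 0.074, 1.606, -0.034, 1.111, -0.067], TCP at [0.204, -0.643, 0.222] pointing down, gripper open.
Joint ranges: [-2.85, 2.85], [-0.5, 2.14], [-1.23, 1.37], [0.21, 2.46], [-1.02, 4.16], [0.16, 2.05], [-2.73, 2.73]. Speed limits (rad/s): [1.89, 1.89, 2.39, 2.39, 3.01, 3.01, 3.01].

## Interface

Orientations are given as a rotation vector (axis times angle).
In Python, from cell import bot gives the robot as it stands.
- The arm moves only by the tool jog_arm, never from a script. Its arguments are lists of equal length, an entry for each row: "slide": the shift along the tool's x, y, z in units of 40 mm (1.0 is 40 mm), a list of three; "twist": the turn about the tool's z in units of 5 degrees (1.0 is 5 degrees). In form: {"slide": [[dx, dy, dz], ...], "twist": [twist, ...]}. A call has 1 to 10 rows; each row is the pose to reach, as a shift and turn from the pose commanded when the call began, along the tool's axes at that moment; what a row does not reach only later rows make up. A row lasts 1/10 s, in which the tool goes at most 50 mm and 8.59 degrees, less where a joint would pass 70% of its speed; a pose out of reach is approached as far as the arm can. A call with a gripper value outside its range is refused whole. "grip" is the opening, from 0 (shut) to 1 (fully open), set as the call begins (left out, the last holds). The fingers move at their own pace and stop on an object; the grip force is fixed at half the most. Time passes only in rows, so rows that repeat a pose let the fingers close. It gives the time, the measured TCP pose, the force, the opening and the grip force at its end, in the units of the state.
- bot.get_state(): the state, without advancing time (a new reading comes with each control period).
- bot.camera(name): name is "side" or "top" or "wrist"; returns (picture, depth): 420x560x3 uint8, red, green, blue; 420x560 float32, m along the optical axis (not along the pixel's ray), 0 where there is no reading.
- bot.camera_model(name): a dict with "fx", "fy", "cx", "cy" (pixels), "R" (3x3) and "t" (3): a world point X has camera coordinates R X + t; the wrist camera has in their place "tool_from_camera" (4x4, takes a point from camera to tool coordinates, whose origin is the TCP and whose axes are the flange's). Camera axes: x right, y down, z forward; pixel columns grow to the right and rows downward; lengths in m; the calibration is good to about 2 mm. The wrist camera is an equidistant fisheye: a pixel r from the principal point sees the ray r / f radians off the axis. A picture is of the moment at which its call begins: read the wrist's pose just before it. camera_model takes no time and is no camera call.
- bot.sign_off(): hands the job in; it is judged then, once.
The state is a dict: "t": time; "joint_pos": joint angles; "qd": joint speeds; "joint_efforts": joint torques, N m; "position": TCP position; "orientation": TCP orientation; "contact_force": force on the tool from outside, world axes, zero at the start; "wrist_torque": the same for the moment, N m; "width": finger opening in m; "gripper_force": force on a finger pad.
Only numpy, scipy, OpenCV 4.12 (cv2) and the standard library are available. Lean on these libraries where they do the work, as an engineer would, in place of code of your own. Each camera call takes 0.05 s, during which the arm holds its last target. There are 200 camera calls.

## Working session

There is one attempt and no reset: what is moved stays moved. The work goes in short steps, Python scripts to look and compute and a tool call to move; the robot and the scene stay as the last step left them, time stands still between calls to the robot, and variables do not carry over. Pictures are saved under pics/ and viewed, at most 10 in all, crops included, and the job is handed in when it is done.

Besides the shell and the picture viewer there is one more tool, called as name(argument=value, ...) on one line, values as JSON. jog_arm: Moves the arm, as the interface text tells. Its arguments: {"type":"object","properties":{"slide":{"type":"array","items":{"type":"array","items":{"type":"number"}}},"twist":{"type":"array","items":{"type":"number"}},"grip":{"type":"number"}},"required":["slide","twist"]}

```bash
mkdir -p pics; ls
python3 - <<'E'
from cell import bot
import cv2,numpy as np
s=bot.get_state();print({k:np.round(v,3) for k,v in s.items()})
for n in("top","side"):
    p,d=bot.camera(n);cv2.imwrite(f"pics/{n}0.png",p[:,:,::-1]);np.savez(f"{n}0.npz",p=p,d=d)
    m=bot.camera_model(n);print(n,{k:np.round(v,3).tolist() for k,v in m.items()},(d>0).mean())
print(np.round(bot.camera_model("wrist")["tool_from_camera"],4))
E
```

```text
pics
{'t': np.float64(0.0), 'joint_pos': array([ 1.115,  0.427,  0.074,  1.607, -0.034,  1.111, -0.067]), 'qd': array([ 0.001, -0.   ,  0.001, -0.001, -0.001, -0.002,  0.001]), 'joint_efforts': array([-0.0000e+00, -9.4983e+01,  3.7610e+00, -4.6354e+01,  1.9000e-02,
        1.0000e-02,  0.0000e+00]), 'position': array([ 0.204, -0.643,  0.221]), 'orientation': array([-3.103, -0.48 ,  0.   ]), 'contact_force': array([0.357, 0.092, 0.438]), 'wrist_torque': array([-0.03 ,  0.033, -0.024]), 'gripper_force': np.float64(0.0), 'width': np.float64(0.085)}
top {'fx': 512.436, 'fy': 512.436, 'cx': 281.949, 'cy': 213.828, 'R': [[-0.02, -1.0, 0.006], [-0.996, 0.02, -0.092], [0.092, -0.008, -0.996]], 't': [-0.006, 0.563, 1.409]} 0.9959311224489796
side {'fx': 488.665, 'fy': 488.665, 'cx': 282.341, 'cy': 200.355, 'R': [[0.382, -0.924, -0.005], [-0.878, -0.361, -0.315], [0.29, 0.125, -0.949]], 't': [-0.225, 0.48, 1.645]} 0.9960756802721088
[[-7.000e-04 -9.659e-01 -2.587e-01  6.370e-02]
 [ 1.000e+00 -6.000e-04 -5.000e-04 -3.000e-04]
 [ 3.000e-04 -2.587e-01  9.659e-01 -1.513e-01]
 [ 0.000e+00  0.000e+00  0.000e+00  1.000e+00]]
```

View pics/top0.png

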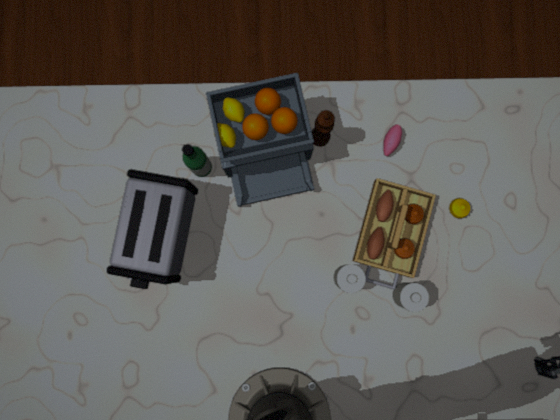

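View pics/side0.png

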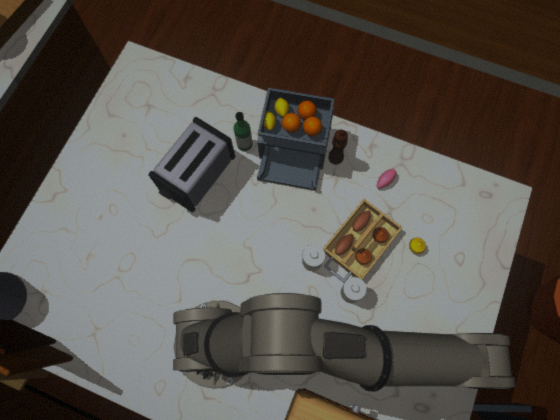

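The top view shows the tray at (396,228), its front with the pull at (380,278) between the white canisters at (350,278) and (414,295). The rack is at (262,140) with its mouth towards the bottom, the oil at (195,160), the mill at (323,125) and the toaster at (152,228). The look-alikes, a yellow onion at (460,208) and a pink sweet potato at (393,140), lie outside the tray and aren't the ones meant. The meant vegetables are the brown and orange ones in the tray, and I only move the tray.

```bash
cat > h.py <<'E'
import numpy as np,cv2
from cell import bot
def cloud(n,d,m=None):
    m=m or bot.camera_model(n);v,u=np.mgrid[:420,:560]
    c=np.stack([(u-m["cx"])/m["fx"]*d,(v-m["cy"])/m["fy"]*d,d],-1)
    return (c-np.array(m["t"]))@np.array(m["R"])
def rect(P):
    r=cv2.minAreaRect((P[:,:2]*1000).astype(np.float32));return np.round(r[0],1),np.round(r[1],1),round(r[2],2)
E
python3 - <<'E'
from h import *
out=[]
for n in("top","side"):
    z=np.load(f"{n}0.npz");p,d=z["p"],z["d"];W=cloud(n,d);np.save(n+"W.npy",W)
    hsv=cv2.cvtColor(p,cv2.COLOR_RGB2HSV)
    v,u=np.mgrid[:420,:560];ok=d>0
    tr=(lambda a,b,c,e:(u>a)&(u<b)&(v>c)&(v<e)&ok)
    box=tr(345,445,170,285) if n=="top" else tr(315,410,192,288)
    print(n,"counter z",np.round(np.median(W[tr(300,330,300,350)if n=="top" else tr(120,150,250,290)],0),4))
    Z=W[...,2]
    rim=W[box&(Z>.038)&(Z<.052)];wood=box&(hsv[...,0]>12)&(hsv[...,0]<28)&(hsv[...,1]>60)
    print("rim",rect(W[wood&(Z>.03)&(Z<.055)]),np.median(W[wood&(Z>.038)&(Z<.055),2]))
    g=W[box&(Z>.085)&(Z<.108)];print("grip",len(g),rect(g),np.median(g[:,2]))
    rb=tr(195,330,70,215) if n=="top" else tr(250,345,85,195)
    grey=rb&(hsv[...,1]<110)&(hsv[...,2]<140)
    hist=np.histogram(Z[grey],np.arange(0,.24,.01))[0];print("rackz",hist)
    for a,b in((.008,.024),(.038,.05),(.137,.155),(.19,.22)):
        q=W[grey&(Z>a)&(Z<b)]
        if len(q)>8:print(a,len(q),rect(q),np.median(q[:,2]))
a=cv2.imread("pics/top0.png")
c=np.hstack([cv2.resize(a[70:220,190:340],(400,400),interpolation=2),cv2.resize(a[170:320,330,None] if 0 else a[170:320,325:475],(400,400),interpolation=2)])
cv2.imwrite("pics/crop.png",cv2.convertScaleAbs(c,alpha=1.6))
E
```

```text
top counter z [ 0.2517 -0.1038  0.0005]
rim (array([ 519.1, -327.8]), array([172.6, 240.6]), 72.66) 0.04528867224594383
grip 570 (array([ 460.7, -267.4]), array([215., 191.]), 6.35) 0.10161572953475462
rackz [3474 2225  370   71  387   42   26   29   25   30   20   30   16  108
 2266  230  191  221  241  273  892  561    0]
0.008 2650 (array([755. ,  34.7]), array([380.9, 378.5]), 89.11) 0.015712462692701996
0.038 416 (array([680.2,  24.7]), array([164., 403.]), 15.23) 0.04486523025048166
0.137 2492 (array([781.5,  50. ]), array([178.5, 318.3]), 11.69) 0.14535187105668418
0.19 1726 (array([796.1,   8.4]), array([184.3, 293.6]), 11.9) 0.20833633936967108
side counter z [0.1158 0.3671 0.0008]
rim (array([ 510.6, -360.4]), array([227.8, 243.3]), 72.77) 0.0456416488438267
grip 383 (array([ 439. , -283.7]), array([246.3, 184. ]), 9.29) 0.10338560671008028
rackz [ 766 1288  481   83  216   93   27   26   34   28   23   15   15  132
 1199  325   57  106  105  120  373  345    3]
0.008 1743 (array([755.1,   7.1]), array([308.9, 354. ]), 20.0) 0.01632355624435273
0.038 240 (array([680.4, -10.4]), array([146.5, 346.5]), 15.08) 0.04527512147607905
0.137 1555 (array([790.6,   3.4]), array([189.8, 305.1]), 13.69) 0.1462210409860651
0.19 838 (array([795.9,   4.4]), array([187., 291.]), 11.58) 0.20898486002172778
```

View pics/crop.png

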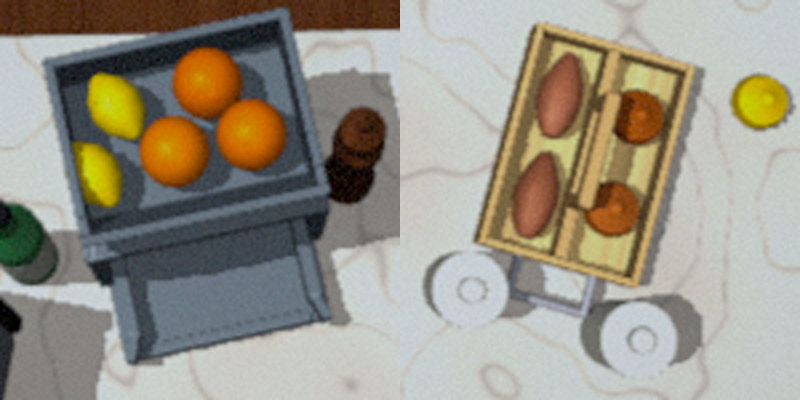

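The crop confirms it. The left half shows the rack, with its shelf mouth towards the bottom, guides on both sides and the bin above. The right half shows the wooden tray with two sweet potatoes on its left (+y), two orange onions on its right, the grip in the middle and the pull at about (550,300) between the canisters. The yellow onion at (760,100) lies outside and isn't meant.

Run:
```python
from h import *
for n in("top","side"):
    z=np.load(f"{n}0.npz");p,d=z["p"],z["d"];W=np.load(n+"W.npy").reshape(-1,3)
    hsv=cv2.cvtColor(p,cv2.COLOR_RGB2HSV).reshape(-1,3).astype(int);Z=W[:,2]
    a=np.deg2rad(-17.3);ex=np.array([np.cos(a),np.sin(a)]);ey=np.array([-ex[1],ex[0]])
    L=(W[:,:2]-[.519,-.328])@np.c_[ex,ey]
    wood=(hsv[:,0]>11)&(hsv[:,0]<28)&(hsv[:,1]>60)
    for nm,m in(("rim",(abs(L[:,0])<.13)&(abs(L[:,1])<.1)&(Z>.036)&(Z<.052)&wood),("grip",(abs(L[:,0])<.08)&(abs(L[:,1])<.04)&(Z>.092)&(Z<.108)),("pull",(abs(L[:,0]+.16)<.02)&(abs(L[:,1])<.03)&(Z>.025)&(Z<.05))):
        q=W[m];print(n,nm,m.sum(),rect(q),np.round(np.median(q,0),4))
    for s in(1,-1):
        q=W[(abs(L[:,0]+.17)<.09)&(L[:,1]*s>.03)&(L[:,1]*s<.16)&(Z>.11)&(Z<.13)]
        c,r=cv2.minEnclosingCircle((q[:,:2]*1000).astype(np.float32));print("can",np.round(c,1),round(r,1),L[0,0]*0)
    # rack
    b=np.deg2rad(11.7);R=np.c_[[np.cos(b),np.sin(b)],[-np.sin(b),np.cos(b)]]
    Q=W[:,:2]@R
    grey=(hsv[:,1]<110)&(hsv[:,2]<140)&(abs(W[:,0]-.76)<.2)&(W[:,1]>-.15)&(W[:,1]<.17)
    for nm,lo,hi in(("shelf",.010,.0185),("lip",.0185,.025),("guide",.040,.050),("upper",.14,.15),("rimbin",.195,.22)):
        m=grey&(Z>lo)&(Z<hi);q=W[m];l=Q[m]
        # keep biggest blob
        k=m.reshape(420,560).astype(np.uint8);nn,lab,st,_=cv2.connectedComponentsWithStats(k)
        o=np.argsort(-st[1:,4])[:2]+1
        for i in o:
            if st[i,4]<25:continue
            qq=W[(lab==i).ravel()];print(n,nm,st[i,4],rect(qq),"z",round(np.median(qq[:,2]),4),"px",st[i,:4])
    for nm,x0,x1,hh in(("oil",.6,.9,(60,95)),("mill",.6,.9,(0,12))):
        m=(abs(W[:,0]-.78)<.2)&(Z>.06)&(hsv[:,0]>=hh[0])&(hsv[:,0]<=hh[1])&(hsv[:,1]>90)&(hsv[:,2]<120)&(abs(W[:,1]-(.22 if nm=="oil" else -.1))<.08)
        q=W[m]
        if len(q)>5: print(nm,len(q),rect(q),q[:,2].max())
```

```text
top rim 1597 (array([ 519., -328.]), array([172.5, 240.5]), 72.83) [ 0.5121 -0.3442  0.0449]
top grip 280 (array([ 518.7, -327.1]), array([ 17.9, 118.7]), 73.05) [ 0.5192 -0.3263  0.0997]
top pull 78 (array([ 366.4, -280. ]), array([58.9,  9.5]), 73.06) [ 0.3662 -0.28    0.0389]
can [ 389.1 -185.1] 28.5 0.0
can [ 330.5 -354.8] 32.2 0.0
top shelf 1791 (array([666.8,  13.4]), array([111.1, 193.3]), 11.42) z 0.015 px [237 153  71  52]
top shelf 43 (array([632. , 115.6]), array([69.5,  5.6]), 11.18) z 0.0159 px [232 179   5  25]
top lip 76 (array([634.8, -64. ]), array([16.5, 57.4]), 12.51) z 0.021 px [288 184  21  10]
top lip 66 (array([620.8,  -2. ]), array([15.3, 59.2]), 7.97) z 0.021 px [266 190  21   9]
top guide 179 (array([681.7, -85.2]), array([109.2,  16.6]), 12.8) z 0.045 px [299 152  15  38]
top guide 173 (array([642.4, 107.8]), array([109.2,  18.3]), 11.36) z 0.0453 px [230 167  12  39]
top upper 1683 (array([804.2,  39.3]), array([137.5, 216.8]), 11.51) z 0.1454 px [213  85  92  67]
top upper 563 (array([705.6,  19.7]), array([ 17.7, 243.2]), 11.69) z 0.1449 px [221 143  92 
[... 847 characters left out ...]
7.6, 75.3]), 64.75) z 0.0208 px [290 172  23  16]
side guide 62 (array([680.4, 115.3]), array([67.6, 30.1]), 11.34) z 0.0455 px [259 146  10  17]
side guide 45 (array([725.3, -79.8]), array([53.2, 33.7]), 44.13) z 0.0469 px [314 155  10  15]
side upper 602 (array([807.3,  35.2]), array([139.4, 216.4]), 11.61) z 0.1457 px [264  99  66  44]
side upper 474 (array([712.6,  15.2]), array([ 46.6, 245.5]), 14.91) z 0.1455 px [257 135  71  20]
side rimbin 774 (array([790.3,  31.2]), array([187.1, 235.9]), 11.48) z 0.2095 px [258  88  77  58]
oil 152 (array([697.5, 201.9]), array([42. , 49.6]), 35.98) 0.2134701937876207
mill 227 (array([803.3, -88.3]), array([ 95.3, 134.1]), 2.28) 0.21983128443205205
```

```bash
cat >> h.py <<'E'
from scipy.spatial.transform import Rotation as Ro
def plan(xyz,yaw):
    """slide and twist (in move units) from the present pose to tool-down xyz, tool x at yaw (deg)"""
    s=bot.get_state();R=Ro.from_rotvec(s["orientation"]).as_matrix()
    y0=np.degrees(np.arctan2(R[1,0],R[0,0]));tw=-((yaw-y0+180)%360-180)
    print("at",np.round(s["position"],4),"yaw",round(y0,2),"tilt",np.round(R[:,2],3),"t",s["t"],"q7",round(s["joint_pos"][6],2))
    print("slide",np.round(R.T@(np.array(xyz)-s["position"])/.04,3),"twist",round(tw/5,3))
E
python3 - <<'E'
from h import *
plan([.5185,-.330,.20],-17)
m=bot.camera_model("top");R,t=np.array(m["R"]),np.array(m["t"])
def ray(u,v,z):
    c=-R.T@t;r=R.T@[(u-m["cx"])/m["fx"],(v-m["cy"])/m["fy"],1];return np.round(c+r*(z-c[2])/r[2],3)
print("mill",ray(326,119,.21),"oil",ray(188,150,.235))
E
```

```text
at [ 0.2037 -0.6431  0.2214] yaw 17.58 tilt [-0.     0.001 -1.   ] t 0.1 q7 -0.07
slide [ 9.867 -5.085  0.539] twist 6.915
mill [ 0.78 -0.13  0.21] oil [0.703 0.208 0.235]
```

jog_arm(slide=[[0.5,-0.3,0],[1.5,-0.8,0],[2.5,-1.3,0],[3.5,-1.8,0],[4.5,-2.3,0],[5.5,-2.8,0],[6.5,-3.4,0],[7.5,-3.9,0],[8.4,-4.3,0],[9.2,-4.7,0]], twist=[0.3,1,1.8,2.6,3.4,4.2,5,5.8,6.5,6.9])

```text
t: 1.1
position: [0.4992, -0.3512, 0.2218]
orientation: [-3.107, 0.465, 0.0]
contact_force: [0.2, -0.0, -0.0]
width: 0.085
gripper_force: 0.0
```

jog_arm(slide=[[0.2,0,0],[0.2,0,0],[0.2,0,0]], twist=[0,0,0])

```text
t: 1.4
position: [0.5045, -0.3564, 0.2217]
orientation: [3.107, -0.464, -0.001]
contact_force: [-0.0, -1.0, -0.2]
width: 0.0853
gripper_force: 0.0
```

Run:
```python
from h import *
plan([.5185,-.330,.20],-17)
s=bot.get_state();p,d=bot.camera("wrist");m=bot.camera_model("wrist");cv2.imwrite("pics/w1.png",p[:,:,::-1])
np.savez("w1.npz",p=p,d=d,pos=s["position"],ori=s["orientation"])
v,u=np.mgrid[:420,:560];x=u-m["cx"];y=v-m["cy"];r=np.hypot(x,y)+1e-9;th=r/m["fx"]
tt=np.tan(th);C=np.stack([x/r*tt*d,y/r*tt*d,d],-1).reshape(-1,3)
T=np.array(m["tool_from_camera"]);P=C@T[:3,:3].T+T[:3,3]
W=P@Ro.from_rotvec(s["orientation"]).as_matrix().T+s["position"];Z=W[:,2]
hsv=cv2.cvtColor(p,cv2.COLOR_RGB2HSV).reshape(-1,3).astype(int)
ok=(d.ravel()>0)&(th.ravel()<1.3)&(hsv[:,0]>11)&(hsv[:,0]<28)&(hsv[:,1]>60)
L=(W[:,:2]-[.5185,-.33])
near=(np.abs(L)<.16).all(1)
for lo,hi in((.038,.052),(.09,.11)):
    k=(ok&near&(Z>lo)&(Z<hi)).reshape(420,560).astype(np.uint8);n,lab,st,_=cv2.connectedComponentsWithStats(k)
    q=W[k.ravel()>0];print(len(q),rect(q),np.round(np.median(q,0),4))
    i=1+np.argmax(st[1:,4]);q=W[(lab==i).ravel()];print(len(q),rect(q),np.round(np.median(q,0),4),st[i])
```

```text
at [ 0.5045 -0.3564  0.2217] yaw -16.98 tilt [-0.001 -0.    -1.   ] t 1.4 q7 -1.35
slide [ 0.142 -0.733  0.542] twist 0.004
7228 (array([ 516.4, -330.2]), array([169.9, 240.5]), 72.8) [ 0.5396 -0.3504  0.0442]
6457 (array([ 516.4, -330.2]), array([169.9, 240.5]), 72.8) [ 0.545  -0.3477  0.0441] [ 164   65  166  222 6457]
2399 (array([ 516.8, -330. ]), array([ 16.4, 119.3]), 72.46) [ 0.5209 -0.3319  0.099 ]
2399 (array([ 516.8, -330. ]), array([ 16.4, 119.3]), 72.46) [ 0.5209 -0.3319  0.099 ] [ 230  124   21  133 2399]
```

View pics/w1.png

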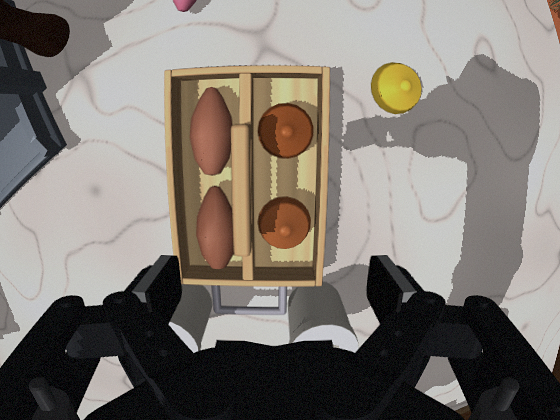

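The wrist view shows the tray with its grip bar at (240,190), the fingers open at (160,290) and (395,290), and the canisters below the pull at (250,300). It puts the grip at (0.517, -0.330) with its top at z 0.099, which agrees with the mean of the two fixed cameras.

jog_arm(slide=[[0.1,-0.4,0],[0.1,-0.72,0.2],[0.1,-0.72,0.8],[0.1,-0.72,1.4],[0.1,-0.72,2.0],[0.1,-0.72,2.6],[0.1,-0.72,3.1],[0.1,-0.72,3.4],[0.1,-0.72,3.4]], twist=[0,0,0,0,0,0,0,0,0], grip=1)

```text
t: 2.35
position: [0.5168, -0.3281, 0.0843]
orientation: [-3.106, 0.462, 0.004]
contact_force: [-0.6, 0.2, 0.5]
width: 0.0853
gripper_force: 0.0
```

jog_arm(slide=[[0,0,0],[0,0,0],[0,0,0],[0,0,0],[0,0,0],[0,0,0],[0,0,0],[0,0,0]], twist=[0,0,0,0,0,0,0,0], grip=0)

```text
t: 3.15
position: [0.5179, -0.3293, 0.0867]
orientation: [3.107, -0.463, 0.001]
contact_force: [-2.6, 0.1, 6.5]
width: 0.0131
gripper_force: 58.6
```

jog_arm(slide=[[0,0,-0.1],[0,0,-0.3],[0,0,-0.6],[0,0,-0.9],[0,0,-0.9]], twist=[0,0,0,0,0])

```text
t: 3.65
position: [0.5187, -0.3297, 0.1244]
orientation: [3.106, -0.462, 0.005]
contact_force: [0.1, -0.7, -7.3]
width: 0.0135
gripper_force: 58.8
```

```bash
cat > w.py <<'E'
from h import *
import sys
s=bot.get_state();p,d=bot.camera("wrist");m=bot.camera_model("wrist");cv2.imwrite(f"pics/{sys.argv[1]}.png",p[:,:,::-1])
v,u=np.mgrid[:420,:560];x=u-m["cx"];y=v-m["cy"];r=np.hypot(x,y)+1e-9;th=r/m["fx"]
tt=np.tan(th);C=np.stack([x/r*tt*d,y/r*tt*d,d],-1).reshape(-1,3)
T=np.array(m["tool_from_camera"]);P=C@T[:3,:3].T+T[:3,3]
W=P@Ro.from_rotvec(s["orientation"]).as_matrix().T+s["position"];Z=W[:,2]
hsv=cv2.cvtColor(p,cv2.COLOR_RGB2HSV).reshape(-1,3).astype(int)
ok=(d.ravel()>0)&(th.ravel()<1.3)
wood=ok&(hsv[:,0]>11)&(hsv[:,0]<28)&(hsv[:,1]>60)
E
python3 - w2 <<'E'
exec(open("w.py").read())
near=(np.abs(W[:,:2]-s["position"][:2])<.16).all(1)
print(np.histogram(Z[wood&near],np.arange(-.02,.2,.01)))
h0=.045+.034
q=W[wood&near&(abs(Z-h0)<.008)]
A=np.c_[q[:,:2]-s["position"][:2],np.ones(len(q))];print("rim plane",len(q),np.linalg.lstsq(A,q[:,2],rcond=None)[0],rect(q))
plan([.492,-.026,.265],11.6)
E
```

```text
(array([    0,    14,     4,     0,    90,     8, 19691,  2672,  3121,
        3683, 11359,   137,    19,    15,    24,  6847,    20,    32,
          30,    38,    69]), array([-0.02, -0.01,  0.  ,  0.01,  0.02,  0.03,  0.04,  0.05,  0.06,
        0.07,  0.08,  0.09,  0.1 ,  0.11,  0.12,  0.13,  0.14,  0.15,
        0.16,  0.17,  0.18,  0.19]))
rim plane 14520 [ 0.01662844 -0.0053467   0.07996583] (array([ 532.7, -334.7]), array([169.9, 209.6]), 72.96)
at [ 0.5183 -0.3294  0.1233] yaw -16.93 tilt [ 0.002 -0.001 -1.   ] t 3.7 q7 -1.4
slide [-2.831 -7.063 -3.55 ] twist -5.706
```

jog_arm(slide=[[0,0,-0.2],[0,0,-0.6],[0,0,-1.1],[0,0,-1.6],[0,0,-2.1],[0,0,-2.6],[0,0,-2.9],[0,0,-3.0]], twist=[0,0,0,0,0,0,0,0])

```text
t: 4.5
position: [0.5181, -0.3293, 0.2432]
orientation: [3.107, -0.462, 0.002]
contact_force: [0.2, 0.2, -8.9]
width: 0.0134
gripper_force: 59.0
```

jog_arm(slide=[[0,-0.15,0],[-0.1,-0.4,0],[-0.3,-0.8,0],[-0.5,-1.3,0],[-0.7,-1.8,0],[-0.9,-2.3,0],[-1.1,-2.8,0],[-1.3,-3.2,0],[-1.4,-3.4,0],[-1.4,-3.5,0]], twist=[0,-0.1,-0.3,-0.6,-1.0,-1.4,-1.8,-2.2,-2.4,-2.5])

```text
t: 5.5
position: [0.5048, -0.1779, 0.2422]
orientation: [3.139, -0.118, 0.0]
contact_force: [-0.6, -0.9, -7.5]
width: 0.0135
gripper_force: 59.0
```

Run:
```python
from h import *
plan([.492,-.026,.240],11.6)
```

```text
at [ 0.5048 -0.1779  0.2422] yaw -4.31 tilt [ 0. -0. -1.] t 5.5 q7 -1.45
slide [-0.604 -3.763  0.055] twist -3.183
```

jog_arm(slide=[[0,-0.15,0],[-0.1,-0.4,0],[-0.1,-0.8,0],[-0.2,-1.3,0],[-0.3,-1.8,0],[-0.4,-2.3,0],[-0.4,-2.8,0],[-0.5,-3.3,0],[-0.6,-3.6,0],[-0.6,-3.76,0]], twist=[0,-0.1,-0.4,-0.8,-1.3,-1.8,-2.3,-2.8,-3.1,-3.2])

```text
t: 6.5
position: [0.4921, -0.0255, 0.242]
orientation: [-3.125, -0.322, 0.0]
contact_force: [0.7, -0.5, -7.7]
width: 0.0131
gripper_force: 59.0
```

```bash
python3 - w3 <<'E'
exec(open("w.py").read())
plan([.492,-.026,.115],11.6)
near=(np.abs(W[:,:2]-s["position"][:2])<.16).all(1)
h0=s["position"][2]-.0883+.045
q=W[wood&near&(abs(Z-h0)<.008)]
A=np.c_[q[:,:2]-s["position"][:2],np.ones(len(q))];print("rim plane",len(q),np.linalg.lstsq(A,q[:,2],rcond=None)[0],rect(q))
# rack from wrist: guides, upper front edge
b=np.deg2rad(11.6);E2=np.c_[[np.cos(b),np.sin(b)],[-np.sin(b),np.cos(b)]]
F=(W[:,:2]-[.7465,.026])@E2
dk=ok&(hsv[:,1]<110)&(hsv[:,2]<150)
for nm,lo,hi in(("guide",.040,.050),("upper",.14,.15)):
    k=(dk&(Z>lo)&(Z<hi)&(abs(F[:,0]+.07)<.09)&(abs(F[:,1])<.15)).reshape(420,560).astype(np.uint8)
    n,lab,st,_=cv2.connectedComponentsWithStats(k)
    for i in range(1,n):
        if st[i,4]>60:
            sel=(lab==i).ravel();print(nm,st[i],rect(W[sel]),np.percentile(F[sel],[3,97],axis=0).round(4).tolist())
E
```

```text
at [ 0.4925 -0.0253  0.2421] yaw 11.73 tilt [ 0.  0. -1.] t 6.55 q7 -1.48
slide [-0.017  0.015  3.177] twist 0.026
rim plane 13860 [0.00751213 0.00150388 0.19827216] (array([506.7, -22.1]), array([208.9, 170.1]), 11.64)
guide [165   0  30  36 152] (array([663.3, 106.3]), array([53.7, 26.1]), 46.47) [[-0.0902, 0.0896], [-0.0506, 0.1196]]
guide [356   0  29  33 221] (array([704.1, -80.3]), array([25.2, 50.2]), 62.02) [[-0.0813, -0.1182], [-0.05, -0.0896]]
```

View pics/w3.png

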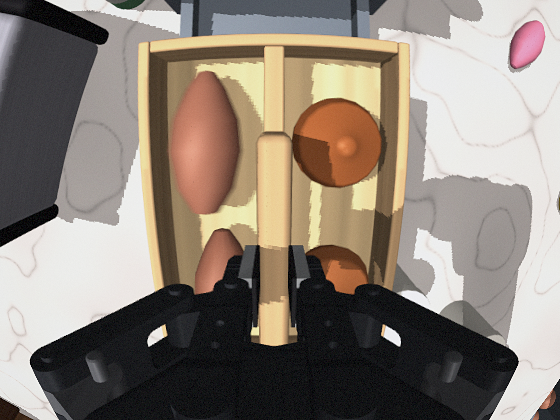

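The tray hangs level in the gripper with all four vegetables in it, at yaw 11.6° and square to the rack visible at (275,15). The guides' inner faces come out at ±89.6 mm in my rack frame, so the rack pose holds.

jog_arm(slide=[[-0.2,0,0.2],[-0.4,0,0.6],[-0.4,0,1.1],[-0.4,0,1.6],[-0.4,0,2.1],[-0.4,0,2.6],[-0.4,0,2.9],[-0.4,0,3.1],[-0.4,0,3.1]], twist=[0,0,0,0,0,0,0,0,0])

```text
t: 7.45
position: [0.4764, -0.0306, 0.1173]
orientation: [-3.126, -0.316, 0.002]
contact_force: [0.2, 0.5, -7.5]
width: 0.013
gripper_force: 59.1
```

```bash
python3 - w4 <<'E'
exec(open("w.py").read())
plan([.6437,.0046,.115],11.6)
near=(np.abs(W[:,:2]-s["position"][:2])<.16).all(1)
h0=s["position"][2]-.0883+.045
q=W[wood&near&(abs(Z-h0)<.008)]
print("h0",h0)
A=np.c_[q[:,:2]-s["position"][:2],np.ones(len(q))];print("rim plane",len(q),np.linalg.lstsq(A,q[:,2],rcond=None)[0],rect(q))
b=np.deg2rad(11.6);E2=np.c_[[np.cos(b),np.sin(b)],[-np.sin(b),np.cos(b)]]
F=(W[:,:2]-[.7465,.026])@E2
f=F[wood&near&(abs(Z-h0)<.008)];print("tray in rack",np.percentile(f,[0.5,99.5],axis=0))
dk=ok&(hsv[:,1]<110)&(hsv[:,2]<150)
for nm,lo,hi in(("lip",.018,.025),("guide",.040,.050),("upper",.137,.152)):
    k=(dk&(Z>lo)&(Z<hi)&(abs(F[:,0]+.07)<.09)&(abs(F[:,1])<.15)).reshape(420,560).astype(np.uint8)
    n,lab,st,_=cv2.connectedComponentsWithStats(k)
    for i in range(1,n):
        if st[i,4]>60:
            sel=(lab==i).ravel();print(nm,st[i],np.median(Z[sel]),np.percentile(F[sel],[3,97],axis=0).round(4).tolist())
E
```

```text
at [ 0.4769 -0.0305  0.1181] yaw 11.55 tilt [-0.  0. -1.] t 7.5 q7 -1.52
slide [ 4.261 -0.025  0.075] twist -0.011
h0 0.0739927580604686
rim plane 13906 [0.01244583 0.00225114 0.07359993] (array([491.1, -27.5]), array([210.4, 169.8]), 11.46)
tray in rack [[-0.32482185 -0.08546337]
 [-0.15645039  0.0831286 ]]
lip [145   0  17  41 150] 0.02170502699249721 [[-0.1397, 0.0896], [-0.1071, 0.0994]]
lip [384   0  17  41 149] 0.02176753288597652 [[-0.1401, -0.0995], [-0.1078, -0.0898]]
lip [239  16  71   2  75] 0.019976186764754836 [[-0.1279, -0.0272], [-0.1262, 0.0235]]
lip [ 159   17  228   21 1041] 0.019885675153900606 [[-0.1389, -0.0873], [-0.1266, 0.0875]]
guide [124   0  27  40 143] 0.04280697859617939 [[-0.143, 0.0902], [-0.1151, 0.1068]]
guide [394   0  28  39 519] 0.04404723573458154 [[-0.1424, -0.1074], [-0.1155, -0.0911]]
```

jog_arm(slide=[[0.15,-0.02,0],[0.5,-0.02,0],[1.0,-0.03,0],[1.5,-0.03,0],[2.0,-0.03,0],[2.5,-0.03,0],[3.0,-0.03,0],[3.5,-0.03,0],[3.9,-0.03,0],[4.1,-0.03,0]], twist=[0,0,0,0,0,0,0,0,0,0])

```text
t: 8.5
position: [0.6385, 0.0044, 0.1179]
orientation: [-3.125, -0.317, 0.002]
contact_force: [-28.0, -5.1, -5.2]
width: 0.0136
gripper_force: 59.4
```

jog_arm(slide=[[0.1,0,0],[0.18,0,0],[0.18,0,0.08],[0.18,0,0.15],[0.18,0,0.15]], twist=[0,0,0,0,0])

```text
t: 9.0
position: [0.6415, 0.0043, 0.1116]
orientation: [3.125, 0.316, -0.01]
contact_force: [-22.1, -3.5, 5.4]
width: 0.0131
gripper_force: 62.6
```

```bash
cat > see.py <<'E'
exec(open("w.py").read())
plan([.6437,.0046,.115],11.6)
b=np.deg2rad(11.6);E2=np.c_[[np.cos(b),np.sin(b)],[-np.sin(b),np.cos(b)]]
F=(W[:,:2]-[.7465,.026])@E2;Tq=(s["position"][:2]-[.7465,.026])@E2
print("TCP in rack",Tq.round(4),"F",np.round(s["contact_force"],1))
E
cat see.py - > a.py <<'E'
h0=s["position"][2]-.0883+.045
k=wood&(abs(F[:,1])<.12)&(abs(F[:,0]+.1)<.16)&(abs(Z-h0)<.01)
print("h0",h0,np.percentile(F[k],[.5,99.5],axis=0).round(4).tolist())
q=np.c_[F[k]-Tq,np.ones(k.sum())];print(np.linalg.lstsq(q,Z[k],rcond=None)[0])
E
python3 a.py w5
```

```text
at [0.6415 0.0043 0.1116] yaw 11.56 tilt [-0.006 -0.002 -1.   ] t 9.05 q7 -1.59
slide [ 0.056  0.004 -0.085] twist -0.008
TCP in rack [-1.073e-01 -1.000e-04] F [-22.1  -3.5   5.4]
h0 0.068330643865913 [[-0.1556, -0.0846], [-0.0639, 0.0844]]
[ 0.08106972 -0.0024777   0.06743218]
```

Something pushes back with about 25 N along x, so I'll back off a little and look.

jog_arm(slide=[[-0.1,0,0],[-0.2,0,0],[-0.2,0,0],[-0.2,0,0]], twist=[0,0,0,0])

```text
t: 9.45
position: [0.6369, 0.0038, 0.1122]
orientation: [-3.126, -0.317, -0.001]
contact_force: [0.8, 0.3, -8.7]
width: 0.0131
gripper_force: 61.0
```

```bash
python3 a.py w6
python3 - <<'E'
from h import *
p,d=bot.camera("side");q,_=bot.camera("wrist")
c=np.hstack([cv2.resize(p[80:230,230:380],(400,400),interpolation=2),cv2.resize(q,(400,400))])
cv2.imwrite("pics/s6.png",cv2.convertScaleAbs(c[:,:,::-1],alpha=1.5))
E
```

```text
at [0.637  0.0038 0.1122] yaw 11.57 tilt [ 0.001  0.    -1.   ] t 9.5 q7 -1.58
slide [ 0.169  0.014 -0.07 ] twist -0.005
TCP in rack [-0.1118  0.0003] F [ 0.8  0.3 -8.7]
h0 0.06893695345549214 [[-0.1593, -0.0848], [-0.0539, 0.0847]]
[ 0.05700704 -0.00751709  0.06809022]
```

View pics/s6.png

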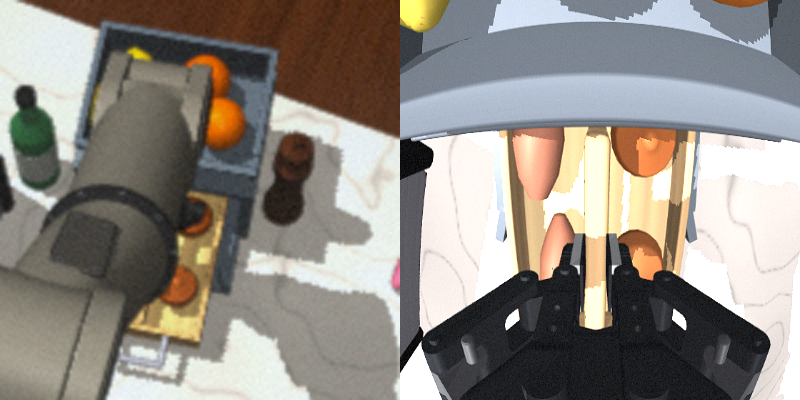

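The wrist view (right half) shows the bar's nose at (597,130) just at the upper shelf's edge, so it had been touching the shelf's underside. I'll lower a few millimetres and then advance the rest.

jog_arm(slide=[[0,0,0.04],[0,0,0.08],[0,0,0.08],[0.05,0,0.08],[0.1,0,0.08],[0.1,0,0.08]], twist=[0,0,0,0,0,0])

```text
t: 10.2
position: [0.6404, 0.0046, 0.1086]
orientation: [-3.125, -0.317, 0.001]
contact_force: [-0.9, -1.6, -2.7]
width: 0.013
gripper_force: 61.5
```

jog_arm(slide=[[0.05,0,0.0],[0.1,0,0.02],[0.12,0,0.03],[0.12,0,0.03]], twist=[0,0,0,0])

```text
t: 10.6
position: [0.6452, 0.0056, 0.1076]
orientation: [-3.125, -0.317, 0.0]
contact_force: [-2.1, -1.1, -1.9]
width: 0.0132
gripper_force: 61.7
```

```bash
python3 a.py w7
```

```text
at [0.6452 0.0056 0.1077] yaw 11.58 tilt [-0.  0. -1.] t 10.65 q7 -1.59
slide [-0.041  0.017 -0.184] twist -0.004
TCP in rack [-0.1033  0.0004] F [-2.1 -1.1 -1.9]
h0 0.0643106424330083 [[-0.1894, -0.0839], [-0.0737, 0.0852]]
[0.00193863 0.00164425 0.06345946]
```

Level and nearly carried by the lip, so I release and rise.

jog_arm(slide=[[0,0,0],[0,0,0],[0,0,0],[0,0,0],[0,0,0]], twist=[0,0,0,0,0], grip=0.5)

```text
t: 11.15
position: [0.6453, 0.0055, 0.1078]
orientation: [-3.126, -0.317, -0.0]
contact_force: [0.0, 1.0, 0.5]
width: 0.0428
gripper_force: 0.0
```

jog_arm(slide=[[0,0,-0.2],[0,0,-0.6],[-0.2,0,-1.2],[-0.6,0,-1.8],[-1.2,0,-2.4],[-2.0,0,-2.8],[-2.8,0,-2.8],[-3.3,0,-2.8],[-3.5,0,-2.8]], twist=[0,0,0,0,0,0,0,0,0])

```text
t: 12.05
position: [0.5069, -0.0231, 0.2214]
orientation: [3.125, 0.316, 0.003]
contact_force: [0.1, 0.7, -0.2]
width: 0.0425
gripper_force: 0.0
```

```bash
cat see.py - > b.py <<'E'
k=wood&(abs(F[:,1])<.12)&(F[:,0]>-.3)&(F[:,0]<-.05)&(Z>.045)&(Z<.085)
rimz=k&(abs(F[:,1])>.075)
q=np.c_[F[rimz],np.ones(rimz.sum())];print("side rim plane",rimz.sum(),np.linalg.lstsq(q,Z[rimz],rcond=None)[0])
print("tray",np.percentile(F[k],[.3,99.7],axis=0).round(4).tolist(),rect(W[k]))
g=wood&(Z>.105)&(Z<.135)&(abs(F[:,1])<.03)&(abs(F[:,0]+.12)<.08);print("grip",g.sum(),np.percentile(F[g],[1,99],axis=0).round(4).tolist())
pl=ok&(Z>.045)&(Z<.078)&(hsv[:,1]<110)&(abs(F[:,1])<.06)&(F[:,0]<-.24)&(F[:,0]>-.3);print("pull",pl.sum(),np.percentile(F[pl],[3,50,97],axis=0).round(4).tolist(),np.percentile(Z[pl],[50,90]))
E
python3 b.py w8
python3 - <<'E'
from h import *
a,_=bot.camera("top");b=cv2.imread("pics/w8.png")
c=np.hstack([cv2.resize(a[100:300,190:390][:,:,::-1],(400,400),interpolation=2),cv2.resize(b,(400,400))]);cv2.imwrite("pics/s8.png",cv2.convertScaleAbs(c,alpha=1.4))
E
```

```text
at [ 0.5068 -0.0231  0.2211] yaw 11.55 tilt [ 0.001 -0.    -1.   ] t 12.1 q7 -1.5
slide [3.487e+00 3.000e-03 2.658e+00] twist -0.011
TCP in rack [-2.446e-01  1.000e-04] F [ 0.1  0.7 -0.2]
side rim plane 4101 [-0.03993428 -0.00079719  0.05655721]
tray [[-0.2241, -0.084], [-0.052, 0.0859]] (array([612.2,  -3.1]), array([176.3, 174.8]), 10.99)
grip 2027 [[-0.1615, -0.0073], [-0.0793, 0.0083]]
pull 1238 [[-0.2679, -0.0406], [-0.2611, 0.0009], [-0.2419, 0.045]] [0.06423223 0.06564625]
```

View pics/s8.png

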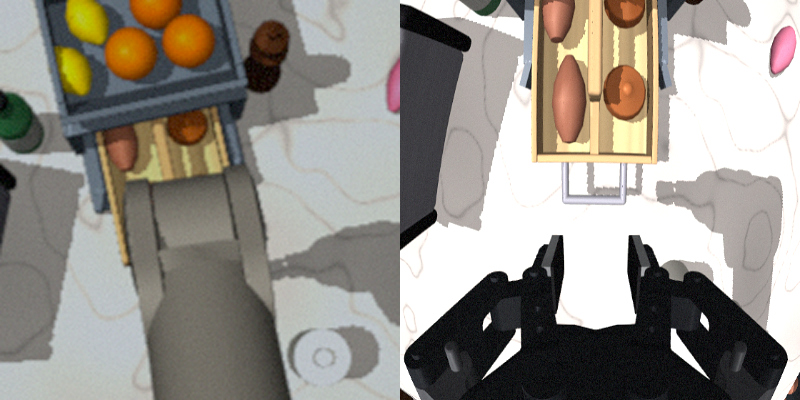

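The tray rests in the mouth, tilted 0.04 rad with its back end down, with the vegetables in it, and the mill, oil and canister are standing. The pull shows at (595,200) in the wrist half, at rack (-0.263, 0.001). Next I turn the tool 90° over the pull.

jog_arm(slide=[[0,0,0],[-0.1,0,0],[-0.2,0,0],[-0.3,0,0],[-0.46,0,0],[-0.46,0,0],[-0.46,0,0],[-0.46,0,0],[-0.46,0,0],[-0.46,0,0]], twist=[-1,-2.5,-4,-5.5,-7,-8.5,-10,-11.5,-13,-14.5], grip=0.36)

```text
t: 13.15
position: [0.4913, -0.0259, 0.2199]
orientation: [-2.327, -2.11, -0.001]
contact_force: [-0.7, 0.2, -0.2]
width: 0.0306
gripper_force: 0.0
```

jog_arm(slide=[[0,0,0],[0,0,0],[0,0,0],[0,0,0],[0,0,0]], twist=[-1,-2,-3,-3.5,-3.5])

```text
t: 13.65
position: [0.4911, -0.0259, 0.2199]
orientation: [-1.985, -2.435, -0.001]
contact_force: [0.3, -0.5, -0.2]
width: 0.0307
gripper_force: 0.0
```

```bash
sed -i 's/plan(.*/plan([.4888,-.0264,.100],101.6)/' see.py; cat see.py - > c.py <<'E'
pl=ok&(Z>.05)&(Z<.072)&(hsv[:,1]<110)&(abs(F[:,1])<.03)&(F[:,0]<-.245)&(F[:,0]>-.285);print("pull",pl.sum(),np.percentile(F[pl],[3,50,97],axis=0).round(4).tolist(),np.percentile(Z[pl],[50,90]))
E
python3 c.py w9
```

```text
at [ 0.4909 -0.026   0.2198] yaw 101.53 tilt [ 0.     0.001 -1.   ] t 13.7 q7 0.06
slide [-0.    -0.054  2.995] twist -0.014
TCP in rack [-0.2606  0.0005] F [ 0.3 -0.5 -0.2]
pull 609 [[-0.2689, -0.0281], [-0.2648, 0.0003], [-0.26, 0.0285]] [0.06443051 0.06562616]
```

jog_arm(slide=[[0,-0.1,0.4],[0,-0.1,1.0],[0,-0.1,1.7],[0,-0.1,2.3],[0,-0.1,2.8],[0,-0.1,3.2],[0,-0.1,3.6],[0,-0.1,3.9],[0,-0.1,4.1],[0,-0.1,4.1]], twist=[0,0,0,0,0,0,0,0,0,0])

```text
t: 14.7
position: [0.4858, -0.027, 0.0549]
orientation: [-1.986, -2.433, 0.001]
contact_force: [0.5, 0.3, 0.4]
width: 0.0307
gripper_force: 0.0
```

jog_arm(slide=[[0,0,0],[0,0,0],[0,0,0],[0,0,0],[0,0,0],[0,0,0]], twist=[0,0,0,0,0,0], grip=0)

```text
t: 15.3
position: [0.4862, -0.0272, 0.0558]
orientation: [1.986, 2.434, 0.0]
contact_force: [-0.5, -0.0, -0.7]
width: 0.0001
gripper_force: 0.3
```

```bash
cat see.py - > d.py <<'E'
k=wood&(abs(F[:,1])<.12)&(F[:,0]>-.25)&(F[:,0]<-.05)&(Z>.045)&(Z<.085)
print("tray",k.sum(),np.percentile(F[k],[.3,99.7],axis=0).round(4).tolist(),rect(W[k]))
E
python3 d.py w10
```

```text
at [ 0.4861 -0.0272  0.0557] yaw 101.57 tilt [ 0.  0. -1.] t 15.35 q7 -0.07
slide [ 0.006  0.069 -1.107] twist -0.007
TCP in rack [-0.2657  0.0003] F [-0.5 -0.  -0.7]
tray 17399 [[-0.2252, -0.0825], [-0.0537, 0.0862]] (array([608.2,  -1.8]), array([182.7, 171.8]), 11.41)
```

View pics/w10.png

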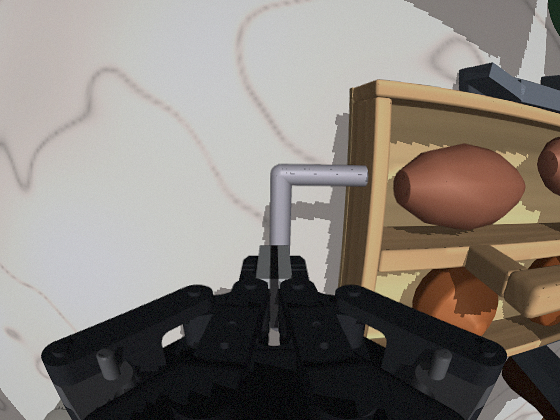

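The bar leaves the closed fingers at (280,235), yet the opening reads 0. I'll measure the bar's height against the fingers.

```bash
cat see.py - > e.py <<'E'
Wi=W.reshape(420,560,3);Fi=F.reshape(420,560,2)
for r,c in((200,282),(215,282),(235,281),(175,320),(175,340),(265,274),(265,255),(265,292),(300,274),(335,274),(85,370),(120,375)):
    print(r,c,p[r,c],Wi[r,c].round(4),Fi[r,c].round(4))
E
python3 e.py w11
```

```text
at [ 0.4861 -0.0271  0.0557] yaw 101.57 tilt [ 0.  0. -1.] t 15.4 q7 -0.07
slide [ 0.005  0.069 -1.108] twist -0.006
TCP in rack [-0.2657  0.0003] F [-0.4  0.6  0.4]
200 282 [160 158 169] [0.482  0.0039 0.0644] [-0.2636  0.0315]
215 282 [160 156 166] [ 0.4834 -0.0029  0.0647] [-0.2635  0.0246]
235 281 [156 154 164] [ 0.4851 -0.0128  0.0636] [-0.2639  0.0145]
175 320 [182 179 189] [0.4964 0.0184 0.0636] [-0.2465  0.0429]
175 340 [179 179 192] [0.5055 0.0203 0.063 ] [-0.2372  0.0429]
265 274 [11  8  0] [ 0.4824 -0.0162  0.0909] [-0.2672  0.0117]
265 255 [20 18 20] [ 0.4754 -0.0225  0.0808] [-0.2753  0.007 ]
265 292 [30 27 36] [ 0.4907 -0.0187  0.0821] [-0.2596  0.0076]
300 274 [50 47 49] [ 0.4843 -0.0253  0.1021] [-0.2672  0.0024]
335 274 [123 119 116] [ 0.5032 -0.1181 -0.0009] [-0.2673 -0.0922]
85 370 [71 57 41] [0.5108 0.0642 0.0599] [-0.2232  0.0848]
120 375 [134 106  79] [0.5141 0.0481 0.0683] [-0.2232  0.0684]
```

```bash
cat see.py - > e.py <<'E'
Wi=W.reshape(420,560,3);Fi=F.reshape(420,560,2)
for c in(264,281):
  for r in range(236,282,4): print(r,c,p[r,c],Wi[r,c,2].round(4),Fi[r,c].round(4))
E
python3 e.py w12
```

```text
at [ 0.4861 -0.0271  0.0556] yaw 101.57 tilt [-0.  0. -1.] t 15.45 q7 -0.07
slide [ 0.004  0.07  -1.109] twist -0.006
TCP in rack [-0.2657  0.0003] F [0.2 0.5 0.2]
236 264 [129 124 122] -0.0011 [-0.274  -0.0091]
240 264 [200 198 196] -0.0011 [-0.274 -0.012]
244 264 [152 148 147] -0.0004 [-0.274  -0.0147]
248 264 [81 86 85] 0.073 [-0.2716  0.0118]
252 264 [84 87 87] 0.0775 [-0.2715  0.0117]
256 264 [88 91 91] 0.0804 [-0.2714  0.0111]
260 264 [88 89 91] 0.0852 [-0.2713  0.0114]
264 264 [85 87 89] 0.0892 [-0.2712  0.0114]
268 264 [85 86 89] 0.0925 [-0.2711  0.0112]
272 264 [83 84 86] 0.0973 [-0.2709  0.0118]
276 264 [83 88 91] 0.1 [-0.2708  0.0115]
280 264 [159 161 163] 0.1018 [-0.2708  0.0108]
236 281 [160 159 169] 0.0651 [-0.2639  0.0146]
240 281 [160 158 167] 0.0646 [-0.2639  0.0124]
244 281 [167 163 173] 0.0635 [-0.2639  0.01  ]
248 281 [82 84 84] 0.0722 [-0.2641  0.0115]
252 281 [82 83 87] 0.0771 [-0.2642  0.0116]
256 281 [85 87 89] 0.0807 [-0.2642  0.0112]
260 281 [84 84 85] 0.0859 [-0.2643  0.0117]
264 281 [84 87 88] 0.0894 [-0.2644  0.0115]
268 281 [83 85 84] 0.0915 [-0.2644  0.0107]
272 281 [85 86 86] 0.0964 [-0.2646  0.0114]
276 281 [86 85 88] 0.1001 [-0.2646  0.0115]
280 281 [169 170 174] 0.1019 [-0.2647  0.0108]
```

```bash
cat > f.py <<'E'
exec(open("w.py").read())
def tip(P,lab):
    P=P[(abs(P[:,1])<.06)&(P[:,0]>-.02)&(P[:,0]<.02)&(P[:,2]>-.06)&(P[:,2]<.03)]
    for lo in np.arange(-.06,.06,.01):
        q=P[(P[:,1]>lo)&(P[:,1]<=lo+.01)]
        if len(q)>20:print(lab,round(lo,3),len(q),"z98",np.percentile(q[:,2],98).round(4))
tip(P,"now")
z=np.load("w1.npz");d1=z["d"]
tip(np.stack([x/r*tt*d1,y/r*tt*d1,d1],-1).reshape(-1,3)@T[:3,:3].T+T[:3,3],"open")
print(np.round(T,4),bot.get_state()["width"])
E
python3 f.py w13
```

```text
now -0.04 80 z98 -0.0548
now -0.03 241 z98 -0.0514
now -0.02 601 z98 -0.0171
now -0.01 1953 z98 -0.0065
now 0.0 1724 z98 -0.006
now 0.01 401 z98 -0.0196
now 0.02 189 z98 -0.0536
now 0.03 86 z98 0.0296
now 0.04 2416 z98 0.0277
now 0.05 586 z98 0.0076
open -0.06 273 z98 -0.0287
open -0.05 1990 z98 -0.0237
open 0.04 2084 z98 -0.0236
open 0.05 190 z98 -0.0294
[[-7.000e-04 -9.663e-01 -2.576e-01  6.520e-02]
 [ 1.000e+00 -4.000e-04 -1.200e-03 -1.400e-03]
 [ 1.000e-03 -2.576e-01  9.663e-01 -1.513e-01]
 [ 0.000e+00  0.000e+00  0.000e+00  1.000e+00]] -0.0001271780626762066
```

The shut pad tips measure z 0.071, above the bar (top 0.065), so the fingers closed over it. The pads really stand higher than the stated TCP offset suggests, which also fits the 13 mm reading on the carrying grip's rounded top. I'll rise, open, go down about 25 mm deeper and close again.

jog_arm(slide=[[0,0.03,-0.3],[0,0.05,-0.6],[0,0.05,-0.6],[0,0.05,-0.6],[0,0.05,-0.6]], twist=[0,0,0,0,0], grip=0.36)

```text
t: 16.0
position: [0.488, -0.0268, 0.0796]
orientation: [1.986, 2.434, 0.0]
contact_force: [-0.3, -0.9, -0.3]
width: 0.0306
gripper_force: 0.0
```

jog_arm(slide=[[0,0,0.2],[0,0,0.4],[0,0,0.6],[0,0,0.8],[0,0,1.0],[0,0,1.1],[0,0,1.2],[0,0,1.2]], twist=[0,0,0,0,0,0,0,0])

```text
t: 16.8
position: [0.4879, -0.0266, 0.0312]
orientation: [-1.986, -2.434, 0.0]
contact_force: [-0.3, 0.0, 0.2]
width: 0.0306
gripper_force: 0.0
```

jog_arm(slide=[[0,0,0],[0,0,0],[0,0,0],[0,0,0],[0,0,0],[0,0,0]], twist=[0,0,0,0,0,0], grip=0)

```text
t: 17.4
position: [0.4883, -0.0267, 0.0318]
orientation: [1.986, 2.434, 0.001]
contact_force: [1.9, 0.3, 0.8]
width: 0.0079
gripper_force: 58.5
```

```bash
python3 d.py w14; python3 -c "
from cell import bot;s=bot.get_state();print(s['width'],s['gripper_force'])"
```

```text
at [ 0.4882 -0.0267  0.0317] yaw 101.57 tilt [ 0.  0. -1.] t 17.45 q7 -0.1
slide [ 0.005  0.016 -1.707] twist -0.006
TCP in rack [-0.2636  0.0003] F [1.9 0.3 0.8]
tray 20510 [[-0.2258, -0.0826], [-0.0596, 0.0862]] (array([601.2, -18.2]), array([146. , 236.3]), 29.94)
0.00732751495584544 58.45295548439026
```

Gripped (7.5 mm, 58 N). Now I push home, lowering slightly on the way.

jog_arm(slide=[[0,0.1,0],[0,0.35,0.01],[0,0.65,0.02],[0,1.0,0.03],[0,1.35,0.04],[0,1.7,0.05],[0,2.0,0.06],[0,2.25,0.07],[0,2.4,0.08],[0,2.45,0.08]], twist=[0,0,0,0,0,0,0,0,0,0])

```text
t: 18.45
position: [0.5844, -0.0068, 0.0282]
orientation: [-1.986, -2.434, 0.0]
contact_force: [-2.9, -1.0, -3.2]
width: 0.008
gripper_force: 58.5
```

```bash
cat see.py - > g.py <<'E'
k=wood&(abs(F[:,1])<.12)&(F[:,0]>-.2)&(F[:,0]<-.06)&(Z>.045)&(Z<.085)
print("tray",k.sum(),np.percentile(F[k],[.3,99.7],axis=0).round(4).tolist())
fr=k&(F[:,0]<-.09)&(abs(F[:,1])<.07);print("front edge",np.percentile(F[fr,0],[.5,2,10]),"rim z",np.median(Z[fr]))
for a in(-1,1):
    e=k&(F[:,1]*a>.02)&(F[:,1]*a<.08);
    if e.sum()>30:print(a,np.percentile(F[e,0],1),np.median(Z[e&(F[:,0]<-.1)]))
print(s["width"],s["gripper_force"])
E
python3 g.py w15
```

```text
at [ 0.5845 -0.0068  0.0283] yaw 101.58 tilt [ 0.  0. -1.] t 18.5 q7 -0.12
slide [ 2.000e-03 -2.442e+00 -1.792e+00] twist -0.003
TCP in rack [-0.1653  0.0004] F [-2.9 -1.  -3.2]
tray 15744 [[-0.1276, -0.0252], [-0.0603, 0.087]]
front edge [-0.1276026  -0.1274093  -0.12709342] rim z 0.06512948641993191
-1 -0.1224235641318307 0.06601338590814027
1 -0.12744835704412869 0.06518852733048022
0.007966396709828192 58.523849844932556
```

jog_arm(slide=[[0,0.06,0],[0,0.12,0],[0,0.18,0.0],[0,0.18,0.0],[0,0.18,0.06],[0,0.18,0.12],[0,0.18,0.18],[0,0.18,0.18]], twist=[0,0,0,0,0,0,0,0])

```text
t: 19.3
position: [0.5909, -0.0057, 0.0208]
orientation: [-1.986, -2.434, 0.001]
contact_force: [-2.5, -0.6, -2.2]
width: 0.0081
gripper_force: 58.6
```

```bash
python3 g.py w16
```

```text
at [ 0.5909 -0.0056  0.021 ] yaw 101.58 tilt [-0.  0. -1.] t 19.35 q7 -0.12
slide [ 0.004 -2.606 -1.974] twist -0.005
TCP in rack [-0.1588  0.0003] F [-2.5 -0.6 -2.2]
tray 13753 [[-0.1249, -0.0235], [-0.06, 0.0869]]
front edge [-0.12606585 -0.12089025 -0.12055191] rim z 0.05933444937170626
-1 -0.11652957242161528 0.05968350994903617
1 -0.12089073867094532 0.05926704455869007
0.008097820383661088 58.62956643104553
```

The front dropped to rim z 0.0595 (0.060 is flat on the shelf), with the front face at -0.1206. Now I release and rise.

jog_arm(slide=[[0,0,0],[0,0,0],[0,0,0],[0,0,0],[0,0,0]], twist=[0,0,0,0,0], grip=0.34)

```text
t: 19.85
position: [0.5913, -0.0056, 0.0214]
orientation: [1.986, 2.434, 0.001]
contact_force: [-0.6, 0.3, 0.4]
width: 0.029
gripper_force: 0.0
```

jog_arm(slide=[[0,0,-0.3],[0,0,-0.8],[0,0,-1.4],[0,0,-2.2],[0,-0.3,-3.0],[0,-0.9,-3.8],[0,-1.6,-4.4],[0,-1.8,-4.8],[0,-1.8,-4.8]], twist=[0,0,0,0,0,0,0,0,0])

```text
t: 20.75
position: [0.5207, -0.0204, 0.2166]
orientation: [1.984, 2.43, 0.003]
contact_force: [-0.2, 0.5, 0.1]
width: 0.029
gripper_force: 0.0
```

```bash
cat see.py - > i.py <<'E'
k=wood&(abs(F[:,1])<.12)&(F[:,0]>-.2)&(F[:,0]<-.04)&(Z>.05)&(Z<.075)
print("tray",k.sum(),np.percentile(F[k],[.3,99.7],axis=0).round(4).tolist(),rect(W[k]))
sr=k&((abs(F[:,1])>.077)|(F[:,0]<-.113))
q=np.c_[F[sr],np.ones(sr.sum())];print("rim plane",np.linalg.lstsq(q,Z[sr],rcond=None)[0],np.median(Z[sr]))
for a,b in((-.08,-.04),(-.02,.02),(.04,.08)):
    e=k&(F[:,1]>a)&(F[:,1]<b);print(a,np.percentile(F[e,0],1).round(4))
b=bot.camera("top")[0][:,:,::-1]
c=np.hstack([cv2.resize(p[:,:,::-1],(400,400)),cv2.resize(b[70:320,190:440],(400,400))]);cv2.imwrite("pics/s17.png",cv2.convertScaleAbs(c,alpha=1.4))
E
python3 i.py w17
```

```text
at [ 0.521  -0.0202  0.2151] yaw 101.56 tilt [ 0.003 -0.001 -1.   ] t 20.8 q7 0.03
slide [ 0.013 -0.827  2.874] twist -0.009
TCP in rack [-0.2305 -0.    ] F [-0.2  0.5  0.1]
tray 3687 [[-0.1216, -0.0819], [-0.0405, 0.0874]] (array([662.2,  11.2]), array([ 91.1, 170.5]), 11.59)
rim plane [0.02718521 0.00107913 0.06104672] 0.05891384179620021
-0.08 -0.1215
-0.02 -0.1213
0.04 -0.1212
```

View pics/s17.png

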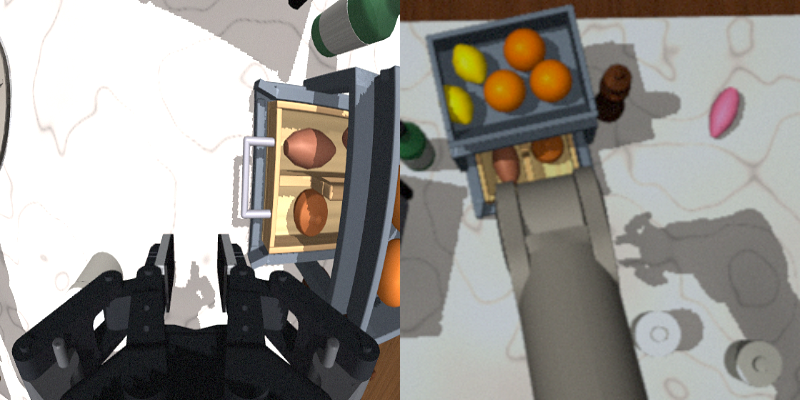

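The tray is home: front face at -0.121, 2.7 mm off across, square, and its front rim at shelf height rather than lip height. The vegetables are in it, the canisters, oil and mill are standing, and the gripper is clear.

```bash
python3 -c "
from cell import bot;print(bot.sign_off())"
```

```text
the job is handed in; nothing more can be done
None
```

I set the tray part way in by its grip, slid it home by its pull, and handed the job in at about 21 s; my last measurements show it flat behind the lip, within 3 mm of its place, with the four things left standing, but sign-off returned no verdict.

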